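# Clear the load-cell plate and poise the check weight over it

### The job

Take the orange scraper block and wipe the three loose copper chips off the load-cell plate into the blue chip tray along its edge, then stand the scraper back on the desk, clear of the platform. After that take the larger of the two brass check weights, carry it across the row of things standing in between without disturbing any of them, and finish still holding it upright and still, centred over the ring on the plate and about 10 mm above it, so that the zero can be taken: the weight must never touch the plate, and neither the gripper nor a weight may be used to move the chips.

Things in the scene. Friction and masses are not known exactly. Their poses are not given: they have to be found in the camera images.
- platform: load-cell platform, fixed to the desk. Origin on the desk under the centre of the square dark steel plate; the plate is 100 x 100 mm with its flat top 36 mm above the desk, no rim. Its sides run along the platform's x and y. Along the plate's -x side (roughly towards the robot) stands the blue open chip tray, 60 (x) x 104 (y) mm, 22 mm high, 3 mm walls and floor; it spans x = -112 to -52 mm in this frame. The platform may be turned by up to 0.16 rad.
- plate_centre (a point): centre of the plate's top surface, 36 mm above the desk, marked with a white painted ring 47 mm across and a small cross; axes as the platform's
- scraper: scraper block standing loose on the desk, 0.18 kg: an orange foot with black rubber sole, 30 mm (x) x 84 mm (y) x 22 mm high with upright flat faces that push along its x either way, and on it a black upright handle 24 mm (x) x 50 mm (y), from 22 to 80 mm above the underside. Origin at the centre of the underside. Grip the handle across its x. It starts with its long side (y) lying roughly along the world's x.
- chip_1: loose copper chip about 14 x 9 mm and 6 mm high, 10 g, lying on the plate within 33 mm of the centre in platform x and 26 mm in platform y; origin at the centre of its underside
- chip_2: loose copper chip about 14 x 9 mm and 6 mm high, 10 g, lying on the plate within 33 mm of the centre in platform x and 26 mm in platform y; origin at the centre of its underside
- chip_3: loose copper chip about 14 x 9 mm and 6 mm high, 10 g, lying on the plate within 33 mm of the centre in platform x and 26 mm in platform y; origin at the centre of its underside
- large_weight: larger brass check weight, round, 38 mm in diameter and 60 mm high, about 0.5 kg, standing on the desk to the right of the platform; cylindrical side up to about 35 mm, knob above; origin at the centre of its underside, z up
- small_weight: smaller brass check weight, 30 mm in diameter and 47 mm high, standing near the larger one (the two may have changed places); not to be disturbed; origin at the centre of its underside
- roller_1: grey steel roller, 20 mm in diameter, 60 mm high, standing loose in the row of four (order varies) between the weights and the platform; not to be disturbed; origin at the centre of its underside
- glue: red-capped dark glue bottle 36 x 42 mm, 106 mm high, standing loose in the same row; not to be disturbed; origin at the centre of its underside
- dropper: brown dropper bottle with a black teat, 34 mm in diameter, 102 mm high, standing loose in the same row; not to be disturbed; origin at the centre of its underside
- roller_2: grey steel roller like the other, 20 mm in diameter, 60 mm high, standing loose in the same row; not to be disturbed; origin at the centre of its underside
- amplifier: two-tone beige and black amplifier box 69 x 135 mm, 45 mm high, behind the platform; not to be disturbed; origin at the centre of its underside
There are look-alikes about, which are no part of the job. What is shaped like the large_weight but pink is not meant.

How it is judged:
By the outcome, as a careful person would: the job done as asked, in the order asked, and still so for the second after the job is handed in, while the arm keeps its last pose, push and grip.
It also fails if it takes over 54 s, if anything falls off the work surface, if the arm or the gripper's body presses on something with over 40 N, if the wrist force passes 120 N, or if a joint passes its speed limit or range.

### The arm

A 6-joint arm with a two-finger parallel gripper is mounted at the origin on a cart in front of the work surface, level with it; the furniture and walls round the work are solid. World frame = base frame: x ahead of the robot, y to its left, z up, the work surface at z = 0. Lengths are in m, angles in rad, forces in N, time in s.
With the tool pointing down it reaches from about 0.35 to 0.85 m from the base axis. Payload 8.1 kg.
Tool frame: the origin (TCP) lies on the centre line of the jaws, within the pads' length; the fingertips stand 14 mm ahead of it and the grasp point (between the pads) lies 5 mm behind it; z points along the fingers, y is the line along which they close (so a half turn about z gives the same grasp; the last joint's range is limited). The gripper opens to 85 mm and grips with 20 to 120 N. Pads are 22 mm wide; open, the fingers measure 114 mm over their backs; the gripper's body (76 mm by 85 mm) begins 54 mm behind the grasp point. The pads swing forward as they close: fully open they stand 13 mm farther back than shut.
Start: joints at [1.045, 0.13, 1.488, -0, 1.523, -0.085], TCP at [0.256, 0.543, 0.245] pointing down, gripper open.
Joint ranges: [-2.96, 2.96], [-0.89, 2.26], [0.02, 2.5], [-1.34, 4.48], [0, 2.73], [-2.66, 2.66]. Speed limits (rad/s): [2.39, 2.39, 2.79, 3.14, 3.14, 3.14].

### API

Orientations are given as [roll, pitch, yaw] about the fixed x, y, z axes, in that order (R = Rz(yaw) Ry(pitch) Rx(roll)).
In Python, from rig import read_state, grab_frame, sign_off gives the robot as it stands.
- The arm moves only by the tool step_arm, never from a script. Its argument "steps" is a list of rows, each a list of 7 numbers: the turn, a rotation vector about the tool's x, y, z in units of pi rad (1.0 is pi rad), then the shift along the tool's x, y, z in units of 0.25 m (1.0 is 0.25 m), then the closure, from -1 (fully open) to 1 (shut). In form: [[ax, ay, az, dx, dy, dz, grip], ...]. A call has 1 to 20 rows; each row is the pose to reach, as a shift and turn from the pose commanded when the call began, along the tool's axes at that moment, turning the shorter way round; what a row does not reach only later rows make up. A row lasts 1/12 s, in which the tool goes at most 41.7 mm and 7.16 degrees, less where a joint would pass 70% of its speed; a pose out of reach is approached as far as the arm can. A call with a number of a shift or a turn outside -1 to 1 is refused whole. A call with a gripper value outside its range is refused whole. The fingers move at their own pace and stop on an object; the grip force is fixed at half the most. Time passes only in rows, so rows that repeat a pose let the fingers close. It gives the time, the measured TCP pose, the force, the opening and the grip force at its end, in the units of the state.
- read_state(): the state, without advancing time (a new reading comes with each control period).
- grab_frame(name): name is "scene" or "side" or "wrist"; returns a dict with "img" (400x640x3 uint8, red, green, blue), "range_z" (400x640 float32, m along the optical axis (not along the pixel's ray), 0 where there is no reading), "fx", "fy", "cx", "cy" (pixels), "k1" (the pictures are not rectified: a ray, as slopes to the right and down, at radius r is drawn at 1 + k1 r^2 times it, then the intrinsics apply), "rvec" (rotation vector, rad) and "tvec" (3), from world to camera coordinates, as OpenCV has them. Camera axes: x right, y down, z forward; pixel columns grow to the right and rows downward; lengths in m; the calibration is good to about 2 mm. A picture is of the moment at which its call begins.
- sign_off(): hands the job in; it is judged then, once.
The state is a dict: "time": time; "joints": joint angles; "qvel": joint speeds; "effort": joint torques, N m; "ee_pos": TCP position; "ee_rot": TCP orientation; "contact_force": force on the tool from outside, world axes, zero at the start; "wrist_torque": the same for the moment, N m; "opening": opening from 0.0 (shut) to 1.0 (fully open); "finger_force": force on a finger pad.
Only numpy, scipy, OpenCV 4.12 (cv2) and the standard library are available. Lean on these libraries where they do the work, as an engineer would, in place of code of your own. Each camera call takes 0.05 s, during which the arm holds its last target. There are 200 camera calls.

## Working session

There is one attempt and no reset: what is moved stays moved. The work goes in short steps, Python scripts to look and compute and a tool call to move; the robot and the scene stay as the last step left them, time stands still between calls to the robot, and variables do not carry over. Pictures are saved under pics/ and viewed, at most 10 in all, crops included, and the job is handed in when it is done.

Besides the shell and the picture viewer there is one more tool, called as name([rows], argument=value, ...), one row to a line, values as JSON. step_arm: Moves the arm, as the interface text tells. Shifts and turns lie within -1 to 1; 1 stands for 0.25 m of shift or pi rad of turn. Its arguments: {"type":"object","properties":{"steps":{"type":"array","items":{"type":"array","items":{"type":"number","minimum":-1,"maximum":1}}}},"required":["steps"]}

```bash
mkdir -p pics; ls
cat > h.py <<'E'
import numpy as np, cv2
from rig import read_state, grab_frame, sign_off
from scipy.spatial.transform import Rotation as R
def cam(f):
    M=R.from_rotvec(np.ravel(f["rvec"])).as_matrix(); return M,np.ravel(f["tvec"])
def und(f,uv):
    uv=np.atleast_2d(np.asarray(uv,float)); d=np.c_[(uv[:,0]-f["cx"])/f["fx"],(uv[:,1]-f["cy"])/f["fy"]]
    s=d.copy()
    for _ in range(10): s=d/(1+f["k1"]*(s**2).sum(1,keepdims=True))
    return s
def onplane(f,uv,z):
    M,t=cam(f); s=und(f,uv); r=np.c_[s,np.ones(len(s))]@M; c=-M.T@t
    return c+r*((z-c[2])/r[:,2])[:,None]
def cloud(f):
    M,t=cam(f); v,u=np.mgrid[0:400,0:640]; s=und(f,np.c_[u.ravel(),v.ravel()]); d=f["range_z"].ravel()
    p=(np.c_[s,np.ones(len(s))]*d[:,None]-t)@M; p[d==0]=np.nan
    return p.reshape(400,640,3)
E
python3 - <<'E'
from h import *
import pickle
fs={n:grab_frame(n) for n in("scene","side","wrist")}
pickle.dump(fs,open("f0.pkl","wb"))
for n in fs: print(n,fs[n]["k1"],-cam(fs[n])[0].T@cam(fs[n])[1], (fs[n]["range_z"]>0).mean())
a=[cv2.cvtColor(fs[n]["img"],cv2.COLOR_RGB2BGR) for n in fs]
cv2.imwrite("pics/scene0.png",a[0]);cv2.imwrite("pics/side0.png",a[1]);
print(read_state())
E
```

```text
pics
scene -0.08908789430796937 [ 0.13590131 -0.35476297  0.53102077] 0.9959296875
side -0.021733907437570005 [0.44590363 1.01958768 0.53174168] 0.995875
wrist -0.07495350420735564 [0.18088974 0.57769717 0.37295448] 0.9961484375
{'time': 0.15, 'joints': array([ 1.04460015e+00,  1.31027806e-01,  1.48906546e+00,  1.47723051e-05,
        1.52305147e+00, -8.54037590e-02]), 'qvel': array([-0.00039915, -0.00300064, -0.00218438, -0.00107662,  0.00010833,
       -0.00074744]), 'effort': array([ 5.46589690e-04, -5.70069766e+01, -5.01156127e+01, -2.77295867e-04,
        9.69470129e-03, -9.78515027e-05]), 'ee_pos': array([0.25575033, 0.54227935, 0.24444151]), 'ee_rot': array([-3.14004749e+00, -1.47093079e-04,  2.70079941e+00]), 'contact_force': array([ 0.27470041, -0.11869251,  0.22220681]), 'wrist_torque': array([-0.00424341, -0.02086009,  0.00930983]), 'finger_force': 0.0, 'opening': 0.9996244853676106}
```

View pics/scene0.png

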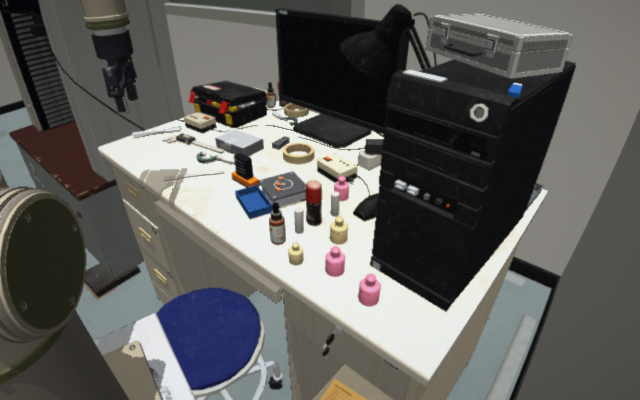

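View pics/side0.png

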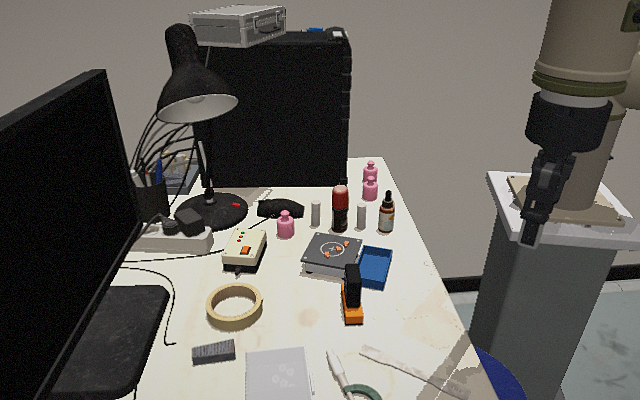

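The scene view shows the scraper at (245,170), plate at (285,188), tray at (254,203). The row is dropper (277,222), roller (299,218), glue (314,200), roller (335,205). The weight candidates are brass (339,231), brass (296,254), and pink (335,262), (370,291), (342,187). The brass one at (339,231) looks like the larger; I'll confirm that with a crop and by size.

Run:
```python
from h import *
import pickle
fs=pickle.load(open("f0.pkl","rb"))
f=fs["scene"]; P=cloud(f); hsv=cv2.cvtColor(f["img"],cv2.COLOR_RGB2HSV)
def st(name,P,m):
    q=P[m]; q=q[np.isfinite(q[:,0])]; 
    if len(q): print(name,len(q),"lo",np.percentile(q,3,axis=0).round(3),"hi",np.percentile(q,97,axis=0).round(3))
def boxes(P,bs):
    for n,(u0,v0,u1,v1) in bs.items():
        m=np.zeros((400,640),bool); m[v0:v1,u0:u1]=1; m&=(P[...,2]>0.006); st(n,P,m)
boxes(P,dict(brassA=(328,214,351,246),brassB=(286,240,305,266),drop=(268,200,287,246),r1=(293,205,305,234),glue=(304,178,324,227),r2=(330,190,340,217),pink=(333,175,351,202)))
g=fs["side"]; Q=cloud(g); hs=cv2.cvtColor(g["img"],cv2.COLOR_RGB2HSV)
print('side'); boxes(Q,dict(r2=(309,198,322,230),glue=(331,182,350,234),r1=(355,200,368,232),drop=(377,188,397,236),scr=(340,262,366,326),amp=(220,225,268,275)))
# table tool: rect of plate and scraper/tray from clouds
for nm,C,H in(("scene",P,hsv),("side",Q,hs)):
    reg=(C[...,0]>.3)&(C[...,0]<.9)&(abs(C[...,1])<.5)
    m=reg&(abs(C[...,2]-.036)<.004)&(H[...,2]<120)
    m=cv2.morphologyEx(m.astype(np.uint8),cv2.MORPH_OPEN,np.ones((3,3)))
    n,l,s,c=cv2.connectedComponentsWithStats(m); 
    for i in range(1,n):
        if s[i,4]>150:
            q=C[l==i][:,:2]; print(nm,"plate?",c[i].round(),s[i,4],cv2.minAreaRect((q*1000).astype(np.float32)))
    for cn,lo,hi,zr in(("orange",(8,150,120),(18,255,255),(.004,.03)),("blue",(100,120,60),(120,255,255),(.015,.03)),("blk",(0,0,0),(180,255,60),(.074,.086))):
        m=(cv2.inRange(H,lo,hi)>0)&reg&(C[...,2]>zr[0])&(C[...,2]<zr[1])
        n,l,s,c=cv2.connectedComponentsWithStats(m.astype(np.uint8))
        for i in range(1,n):
            if s[i,4]>25: print(nm,cn,c[i].round(),s[i,4],cv2.minAreaRect((C[l==i][:,:2]*1000).astype(np.float32)))
a=f["img"][165:310,230:390,::-1]; a=cv2.resize(a,None,fx=4,fy=4,interpolation=cv2.INTER_CUBIC)
cv2.imwrite("pics/crop0.png",a)
```

```text
brassA 391 lo [0.52  0.107 0.008] hi [0.552 0.139 0.059]
brassB 255 lo [0.412 0.109 0.007] hi [0.437 0.131 0.046]
drop 628 lo [0.413 0.182 0.008] hi [0.504 0.312 0.095]
r1 214 lo [0.475 0.189 0.009] hi [0.493 0.206 0.06 ]
glue 701 lo [0.515 0.19  0.009] hi [0.562 0.292 0.105]
r2 207 lo [0.577 0.192 0.008] hi [0.629 0.246 0.061]
pink 395 lo [0.581 0.193 0.008] hi [0.707 0.315 0.06 ]
side
r2 211 lo [0.579 0.198 0.008] hi [0.597 0.215 0.061]
glue 767 lo [0.516 0.024 0.009] hi [0.565 0.231 0.105]
r1 216 lo [0.476 0.196 0.008] hi [0.494 0.212 0.06 ]
drop 525 lo [0.414 0.131 0.009] hi [0.446 0.218 0.095]
scr 1205 lo [0.463 0.384 0.009] hi [0.506 0.502 0.08 ]
amp 1604 lo [0.674 0.302 0.008] hi [0.74  0.401 0.042]
scene plate? [283. 187.] 569 ((529.039794921875, 337.0155334472656), (100.21913146972656, 97.12299346923828), 81.40304565429688)
scene orange [245. 179.] 159 ((478.0716552734375, 456.2816467285156), (27.22747230529785, 81.0349349975586), 12.05844783782959)
scene blue [254. 200.] 205 ((449.0113830566406, 350.32513427734375), (107.22755432128906, 60.48781967163086), 82.9394760131836)
[... 310 characters left out ...]
517578125), (102.0481948852539, 100.52140808105469), 82.02716064453125)
side orange [352. 309.] 228 ((481.8545227050781, 460.9146423339844), (28.50611686706543, 83.4224853515625), 11.675719261169434)
side blue [376. 264.] 232 ((450.1602783203125, 352.8301086425781), (106.16252136230469, 59.78507995605469), 82.52033996582031)
side blk [278. 162.] 580 ((707.66796875, 53.78355407714844), (343.0188903808594, 12.040268898010254), 9.852921485900879)
side blk [113. 259.] 36 ((897.8585815429688, 489.93255615234375), (1.899595022201538, 19.502254486083984), 11.035784721374512)
side blk [352. 274.] 290 ((481.4426574707031, 461.3147888183594), (23.42568588256836, 48.66878128051758), 12.282343864440918)
```

View pics/crop0.png

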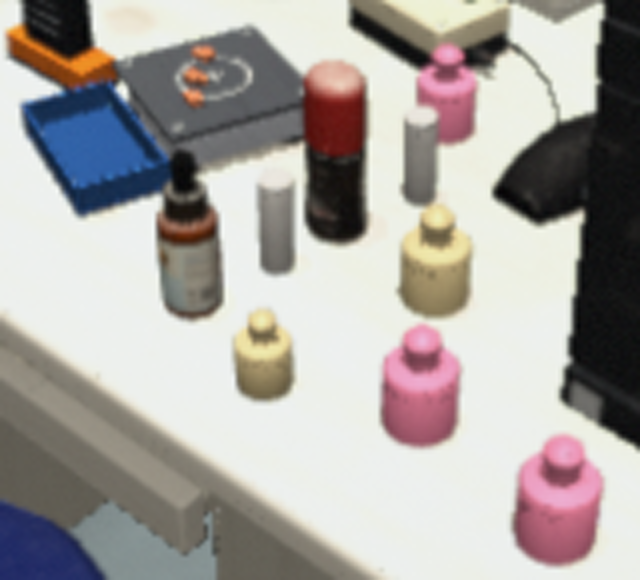

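The enlarged crop shows brass candidates at (436,262) and (263,360), the former clearly bigger (about 60 mm high from depth), and three pink ones. The large_weight is the brass one at (436,262) in the crop, scene (339,231), since it is the taller and wider brass one. The scraper measures with its long side near world y (102°); I'll check that from the wrist camera.

```bash
cat >> h.py <<'E'
def go(p,yawdeg,cur=None):
    s=read_state(); p0=s["ee_pos"]; Rm=R.from_euler("xyz",s["ee_rot"])
    T=R.from_euler("xyz",[np.pi,0,np.radians(yawdeg)])
    d=Rm.inv().apply(np.asarray(p)-p0)/.25; a=(Rm.inv()*T).as_rotvec()/np.pi
    print("row",np.r_[a,d].round(4).tolist(),"rows>=",max(np.linalg.norm(d)*.25/.0417,np.linalg.norm(a)*180/7.16).round(1))
E
python3 - <<'E'
from h import *
import pickle
go([.4805,.459,.2],102)
fs=pickle.load(open("f0.pkl","rb"));
for n,b in(("scene",[(286,240,305,266),(328,214,351,246),(325,246,347,276),(333,175,351,202)]),("side",[(276,209,296,239)])):
    P=cloud(fs[n])
    for u0,v0,u1,v1 in b:
        q=P[v0:v1,u0:u1].reshape(-1,3); q=q[(q[:,2]>.006)&(q[:,2]<.03)]
        print(n,np.median(q,0).round(3),cv2.minEnclosingCircle((q[:,:2]*1000).astype(np.float32)))
E
```

```text
row [-0.0005, 0.0002, 0.293, -0.9552, 0.0826, 0.1775] rows>= 7.4
scene [0.42  0.113 0.021] ((426.0877990722656, 122.20843505859375), 15.555313110351562)
scene [0.527 0.112 0.018] ((553.763916015625, 154.29095458984375), 52.0770263671875)
scene [0.462 0.041 0.018] ((469.43878173828125, 49.49181365966797), 17.86652183532715)
scene [0.657 0.26  0.018] ((670.4778442382812, 272.5086975097656), 51.87540054321289)
side [0.648 0.262 0.018] ((649.9453125, 223.3199005126953), 49.39957046508789)
```

step_arm([
  [0,0,0.293,-0.955,0.083,0.177,-1],
  [0,0,0.293,-0.955,0.083,0.177,-1],
  [0,0,0.293,-0.955,0.083,0.177,-1],
  [0,0,0.293,-0.955,0.083,0.177,-1],
  [0,0,0.293,-0.955,0.083,0.177,-1],
  [0,0,0.293,-0.955,0.083,0.177,-1],
  [0,0,0.293,-0.955,0.083,0.177,-1],
  [0,0,0.293,-0.955,0.083,0.177,-1],
  [0,0,0.293,-0.955,0.083,0.177,-1],
  [0,0,0.293,-0.955,0.083,0.177,-1],
  [0,0,0.293,-0.955,0.083,0.177,-1],
])

```text
time: 1.07
ee_pos: [0.4804, 0.4598, 0.201]
ee_rot: [-3.141, 0.0, 1.783]
contact_force: [-0.5, 0.2, -0.3]
opening: 0.997
finger_force: 0.0
```

Run:
```python
from h import *
s=read_state(); print(s["time"],s["ee_pos"],s["ee_rot"],s["joints"])
f=grab_frame("wrist"); cv2.imwrite("pics/w1.png",f["img"][...,::-1]); C=cloud(f); H=cv2.cvtColor(f["img"],cv2.COLOR_RGB2HSV)
reg=(C[...,0]>.3)&(C[...,0]<.9)&(abs(C[...,1])<.6)
for cn,lo,hi,zr in(("orange",(6,150,100),(18,255,255),(.014,.03)),("blue",(100,120,60),(120,255,255),(.015,.03)),("blk",(0,0,0),(180,255,90),(.074,.086)),("plate",(0,0,0),(180,120,130),(.032,.04))):
    m=(cv2.inRange(H,lo,hi)>0)&reg&(C[...,2]>zr[0])&(C[...,2]<zr[1])
    n,l,st,c=cv2.connectedComponentsWithStats(m.astype(np.uint8))
    for i in range(1,n):
        if st[i,4]>300: print(cn,c[i].round(),st[i,4],cv2.minAreaRect((C[l==i][:,:2]*1000).astype(np.float32)),np.median(C[l==i],0))
```

```text
1.0667 [0.48037826 0.45976275 0.20097938] [-3.14143509e+00  8.63244646e-05  1.78295751e+00] [ 6.86400397e-01  3.26579687e-01  1.34306307e+00 -4.86861125e-06
  1.47212949e+00  4.74239702e-01]
orange [320. 138.] 754 ((475.3921203613281, 487.1007995605469), (28.603008270263672, 27.8714599609375), 11.99942684173584) [0.47390662 0.49163005 0.0219895 ]
blue [271. 266.] 707 ((450.0207824707031, 353.1634216308594), (103.44786834716797, 57.666080474853516), 82.5176773071289) [0.45876751 0.36097607 0.02150794]
blk [320. 192.] 1952 ((481.0902404785156, 460.4026184082031), (23.221254348754883, 48.415958404541016), 11.497275352478027) [0.48051563 0.46244627 0.07984532]
blk [625. 380.] 1067 ((831.5152587890625, 329.21917724609375), (38.27114486694336, 59.8238639831543), 53.48311996459961) [0.82483084 0.33093558 0.07612983]
plate [345. 298.] 7103 ((530.6923828125, 342.16961669921875), (100.26427459716797, 99.82154846191406), 82.54094696044922) [0.5286348  0.35174362 0.03582041]
plate [346. 305.] 1034 ((530.59423828125, 340.5351867675781), (41.045074462890625, 41.8822135925293), 58.995452880859375) [0.53228736 0.34143972 0.03642773]
plate [603. 333.] 359 ((824.1361694335938, 359.318359375), (79.51853942871094, 15.307005882263184), 16.320114135742188) [0.81041837 0.35845272 0.03597657]
```

View pics/w1.png

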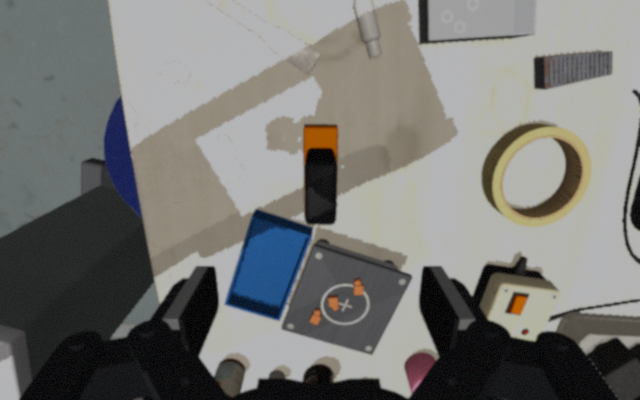

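The wrist view shows the scraper straight below and aligned (320,170), and the plate with the ring at (345,303) and three chips at (358,287), (333,303), (316,317). I'll descend and grip.

step_arm([
  [0,0,0.002,0,0.002,0.2,-1],
  [0,0,0.002,0,0.002,0.35,-1],
  [0,0,0.002,0,0.002,0.48,-1],
  [0,0,0.002,0,0.002,0.56,-1],
  [0,0,0.002,0,0.002,0.604,-1],
  [0,0,0.002,0,0.002,0.604,-1],
  [0,0,0.002,0,0.002,0.604,1],
  [0,0,0.002,0,0.002,0.604,1],
  [0,0,0.002,0,0.002,0.604,1],
  [0,0,0.002,0,0.002,0.604,1],
  [0,0,0.002,0,0.002,0.604,1],
  [0,0,0.002,0,0.002,0.604,1],
  [0,0,0.002,0,0.002,0.604,1],
  [0,0,0.002,0,0.002,0.604,1],
  [0,0,0.002,0,0.002,0.604,1],
])

```text
time: 2.37
ee_pos: [0.482, 0.4603, 0.0517]
ee_rot: [3.14, -0.001, 1.774]
contact_force: [-1.0, -1.5, 5.9]
opening: 0.268
finger_force: 59.6
```

Run:
```python
from h import *
s=read_state(); print(s["time"],s["ee_pos"],s["ee_rot"],s["opening"],s["finger_force"])
p=s["ee_pos"]
y=np.radians(-7.5); ex=np.array([np.cos(y),np.sin(y),0]); c=np.array([.5306,.342,0])
go(p+[0,0,.06],101.7); 
print((c+ex*.062),(c-ex*.047))
```

```text
2.3667 [0.48201298 0.46032896 0.05173796] [ 3.13957689e+00 -1.16204335e-03  1.77402319e+00] 0.2682235526740896 59.58735108375549
row [0.0006, -0.0004, -0.0003, 0.0003, 0.0005, -0.24] rows>= 1.4
[0.59206958 0.33390738 0.        ] [0.48400209 0.34813473 0.        ]
```

Run:
```python
from h import *
go([.592,.334,.152],82.5); go([.592,.334,.0935],82.5)
```

```text
row [0.0006, -0.0005, 0.1064, -0.5832, 0.3297, -0.4011] rows>= 4.7
row [0.0006, -0.0005, 0.1064, -0.5835, 0.3292, -0.1671] rows>= 4.1
```

step_arm([
  [0,0,0,0,0,-0.13,1],
  [0,0,0,0,0,-0.28,1],
  [0,0,0,0,0,-0.4,1],
  [0,0,0.025,-0.12,0.07,-0.4,1],
  [0,0,0.05,-0.25,0.14,-0.4,1],
  [0,0,0.075,-0.38,0.215,-0.4,1],
  [0,0,0.1,-0.5,0.28,-0.4,1],
  [0,0,0.106,-0.583,0.33,-0.4,1],
  [0,0,0.106,-0.583,0.33,-0.4,1],
  [0,0,0.106,-0.583,0.33,-0.28,1],
  [0,0,0.106,-0.583,0.33,-0.2,1],
  [0,0,0.106,-0.583,0.33,-0.168,1],
  [0,0,0.106,-0.583,0.33,-0.168,1],
  [0,0,0.106,-0.583,0.33,-0.168,1],
])

```text
time: 3.53
ee_pos: [0.5911, 0.3338, 0.0921]
ee_rot: [-3.141, 0.0, 1.442]
contact_force: [0.6, -0.0, -1.9]
opening: 0.279
finger_force: 59.6
```

Run:
```python
from h import *
s=read_state(); print(s["time"],s["ee_pos"],s["ee_rot"],s["opening"],s["contact_force"],s["wrist_torque"],s["joints"][5])
go([.592,.334,.0895],82.5); go([.484,.3482,.0895],82.5)
fs=[grab_frame(n) for n in("side","scene")]
a=fs[0]["img"][200:340,270:420,::-1];b=fs[1]["img"][120:260,210:360,::-1]
cv2.imwrite("pics/s2.png",cv2.resize(np.hstack([a,b]),None,fx=2.6,fy=2.6,interpolation=cv2.INTER_CUBIC))
for f in fs:
    C=cloud(f);H=cv2.cvtColor(f["img"],cv2.COLOR_RGB2HSV)
    m=(cv2.inRange(H,(6,150,100),(18,255,255))>0)&(C[...,0]>.56)&(C[...,0]<.65)&(C[...,1]>.27)&(C[...,1]<.4)
    q=C[m]; print(len(q),np.percentile(q,[2,50,98],axis=0).round(4), cv2.minAreaRect((q[:,:2]*1000).astype(np.float32)))
```

```text
3.5333 [0.59113754 0.33381476 0.09209234] [-3.14103610e+00  2.29345422e-04  1.44150089e+00] 0.27856812167085016 [ 0.58857423 -0.02019656 -1.90271004] [-0.01871451  0.02039041  0.0118072 ] 0.5677793065662305
row [-0.0002, 0.0001, 0.0005, 0.0012, 0.0033, 0.0104] rows>= 0.1
row [-0.0002, 0.0001, 0.0005, 0.0018, -0.4324, 0.0106] rows>= 2.6
285 [[0.5717 0.3022 0.0461]
 [0.5869 0.3675 0.0597]
 [0.608  0.3764 0.0633]] ((584.8678588867188, 335.8702087402344), (88.06071472167969, 33.50912094116211), 70.79852294921875)
157 [[0.5708 0.2894 0.0513]
 [0.5795 0.3073 0.0611]
 [0.5977 0.3712 0.0639]] ((589.0950317382812, 330.5254821777344), (83.15745544433594, 28.71266746520996), 82.56199645996094)
```

View pics/s2.png

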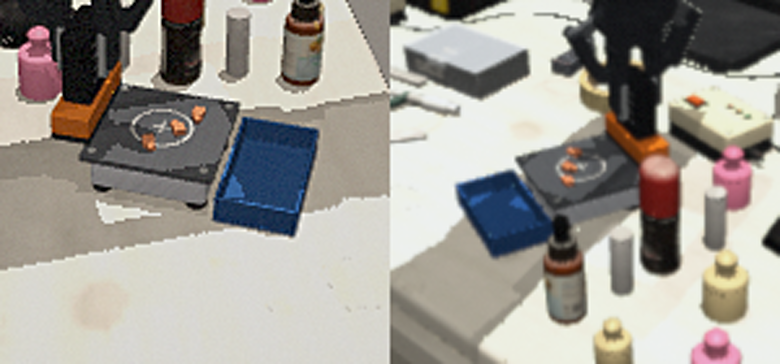

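The foot is just above the plate's far edge, behind the chips. I'll lower it 3.5 mm and wipe.

step_arm([
  [0,0,0,0.001,0.002,0.014,1],
  [0,0,0,0.001,-0.03,0.014,1],
  [0,0,0,0.001,-0.07,0.014,1],
  [0,0,0,0.001,-0.11,0.014,1],
  [0,0,0,0.001,-0.15,0.014,1],
  [0,0,0,0.001,-0.19,0.014,1],
  [0,0,0,0.001,-0.23,0.014,1],
  [0,0,0,0.001,-0.27,0.014,1],
  [0,0,0,0.001,-0.31,0.014,1],
  [0,0,0,0.001,-0.35,0.014,1],
  [0,0,0,0.001,-0.39,0.014,1],
  [0,0,0,0.001,-0.42,0.014,1],
  [0,0,0,0.001,-0.44,0.014,1],
  [0,0,0,0.001,-0.44,0.014,1],
  [0,0,0,0.001,-0.44,0.014,1],
])

```text
time: 4.88
ee_pos: [0.4824, 0.3481, 0.0887]
ee_rot: [3.141, -0.0, 1.441]
contact_force: [0.2, -0.6, -1.8]
opening: 0.272
finger_force: 59.5
```

Run:
```python
from h import *
s=read_state(); print(s["time"],s["ee_pos"],s["ee_rot"],s["opening"],s["contact_force"],s["joints"][5])
p=s["ee_pos"]
go(p+[0,0,.06],82.5);go([.465,.495,.15],82.5); go([.465,.495,.054],82.5)
fs=[grab_frame(n) for n in("side","scene")]
a=fs[0]["img"][200:340,270:420,::-1];b=fs[1]["img"][120:260,210:360,::-1]
cv2.imwrite("pics/s3.png",cv2.resize(np.hstack([a,b]),None,fx=2.6,fy=2.6,interpolation=cv2.INTER_CUBIC))
```

```text
4.8833 [0.48237829 0.34811769 0.08865401] [ 3.14127945e+00 -9.19079224e-05  1.44132010e+00] 0.27189305191887503 [ 0.20381896 -0.59382268 -1.75914295] 0.6685364575524969
row [0.0001, -0.0, 0.0005, 0.0, 0.0001, -0.24] rows>= 1.4
row [0.0001, -0.0, 0.0005, 0.5737, -0.1447, -0.2454] rows>= 3.8
row [0.0001, -0.0, 0.0005, 0.5736, -0.1448, 0.1386] rows>= 3.6
```

View pics/s3.png

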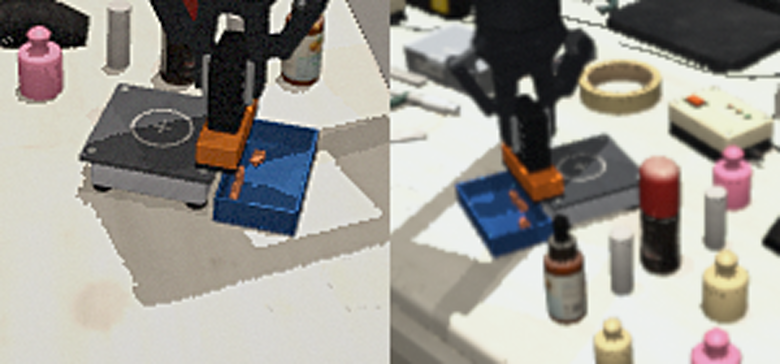

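The plate is clear, and copper shows in the tray at the foot's edge. I'll count the chips once the scraper is away. Next I stand it on the desk.

step_arm([
  [0,0,0,0,0,-0.1,1],
  [0,0,0,0,0,-0.2,1],
  [0,0,0,0.1,-0.015,-0.2,1],
  [0,0,0,0.22,-0.03,-0.2,1],
  [0,0,0,0.35,-0.045,-0.2,1],
  [0,0,0,0.47,-0.055,-0.2,1],
  [0,0,0,0.56,-0.066,-0.2,1],
  [0,0,0,0.584,-0.066,-0.15,1],
  [0,0,0,0.584,-0.066,-0.05,1],
  [0,0,0,0.584,-0.066,0.05,1],
  [0,0,0,0.584,-0.066,0.11,1],
  [0,0,0,0.584,-0.066,0.135,1],
  [0,0,0,0.584,-0.066,0.146,1],
  [0,0,0,0.584,-0.066,0.146,1],
  [0,0,0,0.584,-0.066,0.146,1],
])

```text
time: 6.23
ee_pos: [0.4856, 0.4947, 0.0525]
ee_rot: [3.141, -0.0, 1.44]
contact_force: [-0.1, 0.2, -1.6]
opening: 0.275
finger_force: 59.5
```

Run:
```python
from h import *
s=read_state(); print(s["time"],s["ee_pos"],s["ee_rot"],s["opening"],s["contact_force"],s["joints"])
f=grab_frame("side");C=cloud(f);H=cv2.cvtColor(f["img"],cv2.COLOR_RGB2HSV)
m=(cv2.inRange(H,(6,150,90),(18,255,255))>0)&(C[...,1]>.43)&(C[...,1]<.56)
print(np.percentile(C[m],[2,50,98],axis=0).round(4))
m=(cv2.inRange(H,(3,120,90),(18,255,255))>0)&(C[...,1]>.28)&(C[...,1]<.42)&(C[...,0]<.6)&(C[...,0]>.37)
n,l,st,c=cv2.connectedComponentsWithStats(m.astype(np.uint8))
for i in range(1,n): print(c[i],st[i,4],np.median(C[l==i],0).round(4),C[l==i][:,2].max())
```

```text
6.2333 [0.48556211 0.4946682  0.05247901] [ 3.14114142e+00 -3.72873560e-04  1.44035080e+00] 0.2754209402460305 [-0.06343929  0.15891709 -1.5833505 ] [ 7.20802925e-01  5.27226391e-01  1.36603297e+00 -9.87447374e-05
  1.24775547e+00  8.51279857e-01]
[[0.4694 0.4879 0.0065]
 [0.4866 0.5305 0.0212]
 [0.5037 0.5377 0.0239]]
```

step_arm([
  [0,0,0,0,0,0.004,1],
  [0,0,0,0,0,0.004,1],
  [0,0,0,0,0,0.004,-1],
  [0,0,0,0,0,0.004,-1],
  [0,0,0,0,0,0.004,-1],
  [0,0,0,0,0,0.004,-1],
  [0,0,0,0,0,0.004,-1],
  [0,0,0,0,0,0.004,-1],
  [0,0,0,0,0,-0.06,-1],
  [0,0,0,0,0,-0.2,-1],
  [0,0,0,0,0,-0.35,-1],
  [0,0,0,0,0,-0.5,-1],
  [0,0,0,0,0,-0.65,-1],
  [0,0,0,0,0,-0.7,-1],
  [0,0,0,0,0,-0.7,-1],
])

```text
time: 7.53
ee_pos: [0.487, 0.4968, 0.2341]
ee_rot: [3.135, -0.008, 1.441]
contact_force: [0.2, 0.5, 0.3]
opening: 1.001
finger_force: 0.0
```

Run:
```python
from h import *
s=read_state(); print(s["time"],s["ee_pos"],s["ee_rot"],s["opening"],s["contact_force"])
go([.537,.124,.23],120)
for nm in("side","scene"):
    f=grab_frame(nm);C=cloud(f);H=cv2.cvtColor(f["img"],cv2.COLOR_RGB2HSV)
    m=(cv2.inRange(H,(6,150,90),(18,255,255))>0)&(C[...,1]>.43)&(C[...,1]<.56)
    print(np.percentile(C[m],[2,50,98],axis=0).round(4))
    m=(cv2.inRange(H,(2,100,70),(18,255,255))>0)&(C[...,1]>.28)&(C[...,1]<.42)&(C[...,0]<.6)&(C[...,0]>.37)
    n,l,st,c=cv2.connectedComponentsWithStats(m.astype(np.uint8))
    for i in range(1,n): print(c[i].round(),st[i,4],np.median(C[l==i],0).round(4),C[l==i][:,2].max())
    if nm=="side": cv2.imwrite("pics/s4.png",cv2.resize(f["img"][220:350,280:420,::-1],None,fx=4,fy=4,interpolation=cv2.INTER_CUBIC))
```

```text
7.5333 [0.4870387  0.49683908 0.23411487] [ 3.13482204 -0.00769279  1.44109868] 1.0006531120691189 [0.24594192 0.4968667  0.3116836 ]
row [0.0029, -0.0017, -0.208, -1.4531, 0.391, 0.0079] rows>= 9.0
[[0.4672 0.4624 0.0056]
 [0.4847 0.5283 0.0206]
 [0.5035 0.5381 0.0259]]
[369. 260.] 24 [0.4587 0.3301 0.0081] 0.01094162052206587
[361. 270.] 37 [0.4721 0.3672 0.0108] 0.013049656354075859
[[0.4651 0.4507 0.0065]
 [0.4735 0.4605 0.0203]
 [0.4919 0.5238 0.0279]]
[259. 197.] 21 [0.4702 0.3576 0.0111] 0.013210118258748212
[261. 205.] 9 [0.4592 0.3281 0.0084] 0.009719090913989675
```

View pics/s4.png

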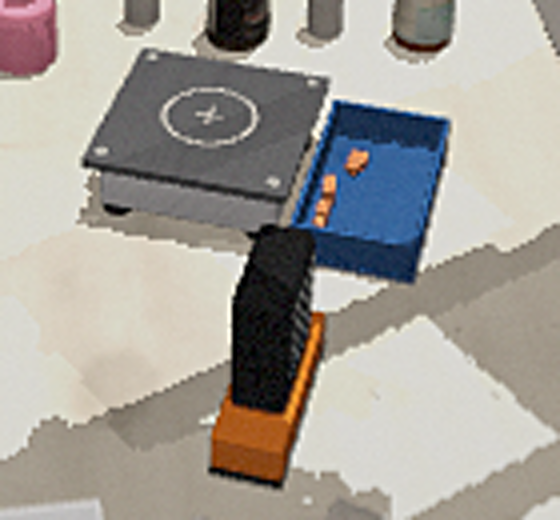

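The crop shows three chips lying in the tray at (357,160), (329,184), (321,210), a clear plate, and the scraper upright on the desk. Next, the weight.

step_arm([
  [0,0,-0.03,-0.2,0.05,0,-1],
  [0,0,-0.06,-0.36,0.1,0,-1],
  [0,0,-0.09,-0.5,0.14,0,-1],
  [0,0,-0.12,-0.66,0.18,0,-1],
  [0,0,-0.15,-0.82,0.22,0,-1],
  [0,0,-0.18,-0.95,0.25,0,-1],
  [0,0,-0.208,-1.0,0.27,0,-1],
  [0,0,-0.208,-1.0,0.27,0,-1],
  [0,0,-0.208,-1.0,0.27,0,-1],
])

```text
time: 8.38
ee_pos: [0.5188, 0.2373, 0.225]
ee_rot: [-3.139, -0.001, 2.091]
contact_force: [0.0, 0.4, 0.1]
opening: 0.998
finger_force: 0.0
```

Run:
```python
from h import *
print(read_state()["ee_pos"]); go([.537,.124,.23],120)
```

```text
[0.51880171 0.23733689 0.22496112]
row [-0.001, -0.0003, -0.0012, -0.4296, -0.1621, -0.0201] rows>= 2.8
```

step_arm([
  [0,0,0,-0.15,-0.06,-0.02,-1],
  [0,0,0,-0.29,-0.11,-0.02,-1],
  [0,0,0,-0.39,-0.15,-0.02,-1],
  [0,0,0,-0.43,-0.162,-0.02,-1],
  [0,0,0,-0.43,-0.162,-0.02,-1],
  [0,0,0,-0.43,-0.162,-0.02,-1],
])

```text
time: 8.88
ee_pos: [0.5379, 0.126, 0.2311]
ee_rot: [-3.141, -0.001, 2.093]
contact_force: [0.0, 1.0, -0.6]
opening: 1.002
finger_force: 0.0
```

Run:
```python
from h import *
print(read_state()["ee_pos"],read_state()["ee_rot"],read_state()["joints"])
f=grab_frame("wrist"); cv2.imwrite("pics/w5.png",f["img"][...,::-1]); C=cloud(f)
m=(C[...,2]>.008)&(C[...,2]<.3)&(C[...,0]>.36)&(C[...,0]<.66)&(C[...,1]>.02)&(C[...,1]<.26)
n,l,st,c=cv2.connectedComponentsWithStats(m.astype(np.uint8))
for i in range(1,n):
    if st[i,4]<300: continue
    q=C[l==i]; zt=q[:,2].max(); print(c[i].round(),st[i,4],"ztop",zt.round(4),np.median(f["img"][l==i],0))
    for a,b in((.030,.0365),(zt-.006,zt)):
        k=q[(q[:,2]>a)&(q[:,2]<=b)]
        if len(k)>10: (x,y),r=cv2.minEnclosingCircle((k[:,:2]*1000).astype(np.float32)); print("   z",round(a,3),len(k),round(x,1),round(y,1),round(r,1))
```

```text
[0.53787757 0.12599907 0.23112918] [-3.14056758e+00 -1.35496158e-03  2.09309692e+00] [ 1.36735222e-01  1.01986291e-02  1.63991063e+00  8.72618718e-04
  1.49294282e+00 -3.85634572e-01]
[251.  34.] 1793 ztop 0.1025 [84. 67. 55.]
   z 0.03 40 436.5 199.1 15.5
   z 0.096 243 429.9 199.8 6.3
[309.  67.] 522 ztop 0.0619 [195. 195. 196.]
   z 0.056 522 485.2 200.2 10.2
[369.  86.] 2446 ztop 0.1082 [134. 103.  91.]
   z 0.03 28 520.1 207.4 12.3
   z 0.102 1605 531.5 210.7 17.2
[486. 113.] 1490 ztop 0.0614 [188. 123. 145.]
   z 0.03 150 643.8 248.5 18.3
   z 0.055 311 646.7 252.0 9.7
[215. 110.] 964 ztop 0.0483 [135. 120.  84.]
   z 0.03 306 426.6 124.7 14.2
   z 0.042 215 426.4 123.8 7.8
[411. 125.] 733 ztop 0.0619 [146. 139. 130.]
   z 0.03 38 583.3 203.6 9.3
   z 0.056 476 586.9 203.6 10.4
[320. 168.] 1445 ztop 0.061 [141. 125.  88.]
   z 0.03 99 538.7 126.3 19.2
   z 0.055 339 538.6 126.2 9.5
[430. 186.] 1950 ztop 0.0344 [32. 29. 28.]
   z 0.03 179 657.8 163.9 12.4
   z 0.028 319 657.7 163.2 14.6
[228. 195.] 1430 ztop 0.0611 [189. 127. 149.]
   z 0.03 127 473.5 56.3 19.1
   z 0.055 264 473.1 56.6 9.0
[318. 336.] 20429 ztop 0.2979 [12. 12. 12.]
   z 0.03 334 598.3 34.5 62.4
   z 0.292 2239 533.0 134.1 21.3
[140. 351.] 13544 ztop 0.3 [19. 19. 20.]
   z 0.294 2466 489.6 114.6 26.0
[498. 351.] 13597 ztop 0.3 [18. 18. 19.]
   z 0.294 2459 572.0 161.4 26.1
```

View pics/w5.png

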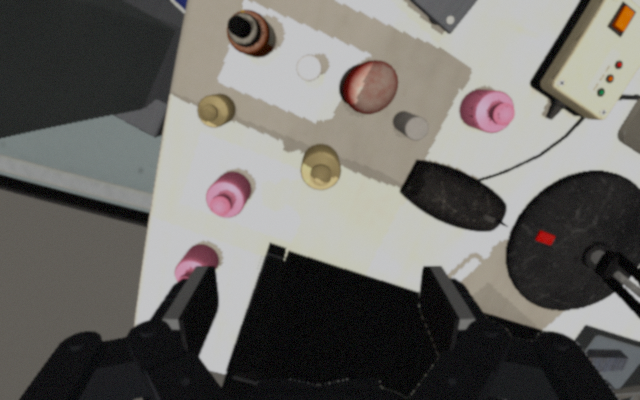

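The weight is centred between the fingers at (320,168), at about (0.5386, 0.1262), and the neighbours are clear. I'll descend, grip, and lift slightly.

step_arm([
  [0,0,0,0,0.003,0.12,-1],
  [0,0,0,0,0.003,0.27,-1],
  [0,0,0,0,0.003,0.42,-1],
  [0,0,0,0,0.003,0.57,-1],
  [0,0,0,0,0.003,0.7,-1],
  [0,0,0,0,0.003,0.78,-1],
  [0,0,0,0,0.003,0.82,-1],
  [0,0,0,0,0.003,0.844,-1],
  [0,0,0,0,0.003,0.844,-1],
  [0,0,0,0,0.003,0.844,-1],
  [0,0,0,0,0.003,0.844,0],
  [0,0,0,0,0.003,0.844,1],
  [0,0,0,0,0.003,0.844,1],
  [0,0,0,0,0.003,0.844,1],
  [0,0,0,0,0.003,0.844,1],
  [0,0,0,0,0.003,0.844,1],
  [0,0,0,0,0.003,0.844,1],
  [0,0,0,0,0.003,0.844,1],
])

```text
time: 10.43
ee_pos: [0.5399, 0.1255, 0.0223]
ee_rot: [3.14, 0.001, 2.094]
contact_force: [-0.9, 0.2, 6.0]
opening: 0.424
finger_force: 59.9
```

Run:
```python
from h import *
s=read_state(); print(s["time"],s["ee_pos"],s["ee_rot"],s["opening"],s["contact_force"],s["joints"])
go(s["ee_pos"]+[0,0,.18],120)
```

```text
10.4333 [0.53989111 0.12548716 0.0222834 ] [3.13961859e+00 6.69052914e-04 2.09426964e+00] 0.42388369333508524 [-0.85023726  0.17711669  5.96818433] [ 1.35791423e-01  2.31890473e-01  1.80609432e+00  1.42259162e-04
  1.10152737e+00 -3.87746750e-01]
row [0.0006, 0.0002, -0.0, -0.0005, 0.0014, -0.72] rows>= 4.3
```

step_arm([
  [0,0,0,0,0,-0.03,1],
  [0,0,0,0,0,-0.09,1],
  [0,0,0,0,0,-0.18,1],
  [0,0,0,0,0,-0.29,1],
  [0,0,0,0,0,-0.4,1],
  [0,0,0,0,0,-0.51,1],
  [0,0,0,0,0,-0.61,1],
  [0,0,0,0,0,-0.68,1],
  [0,0,0,0,0,-0.71,1],
  [0,0,0,0,0,-0.72,1],
  [0,0,0,0,0,-0.72,1],
])

```text
time: 11.35
ee_pos: [0.5385, 0.1252, 0.2004]
ee_rot: [-3.141, -0.0, 2.094]
contact_force: [-0.0, 0.0, -6.2]
opening: 0.423
finger_force: 61.2
```

Run:
```python
from h import *
s=read_state(); print(s["time"],s["ee_pos"],s["opening"],s["finger_force"])
go([.5306,.342,.2],120)
```

```text
11.35 [0.53845673 0.12522924 0.20044966] 0.4233918016071728 61.227991246269085
row [-0.0003, -0.0001, -0.0, 0.7667, 0.4063, 0.0017] rows>= 5.2
```

step_arm([
  [0,0,0,0.03,0.016,0,1],
  [0,0,0,0.09,0.048,0,1],
  [0,0,0,0.17,0.09,0,1],
  [0,0,0,0.26,0.138,0,1],
  [0,0,0,0.35,0.185,0,1],
  [0,0,0,0.44,0.233,0,1],
  [0,0,0,0.53,0.281,0,1],
  [0,0,0,0.61,0.323,0,1],
  [0,0,0,0.68,0.36,0,1],
  [0,0,0,0.73,0.387,0,1],
  [0,0,0,0.755,0.4,0,1],
  [0,0,0,0.767,0.406,0,1],
  [0,0,0,0.767,0.406,0.1,1],
  [0,0,0,0.767,0.406,0.22,1],
  [0,0,0,0.767,0.406,0.32,1],
  [0,0,0,0.767,0.406,0.37,1],
  [0,0,0,0.767,0.406,0.38,1],
  [0,0,0,0.767,0.406,0.38,1],
])

```text
time: 12.85
ee_pos: [0.5305, 0.3412, 0.1051]
ee_rot: [-3.139, 0.0, 2.094]
contact_force: [0.3, 0.2, -5.7]
opening: 0.426
finger_force: 61.2
```

Run:
```python
from h import *
s=read_state(); print(s["time"],s["ee_pos"],s["ee_rot"],s["opening"],s["finger_force"],s["contact_force"])
for nm in("side","scene"):
    f=grab_frame(nm);C=cloud(f);H=cv2.cvtColor(f["img"],cv2.COLOR_RGB2HSV)
    reg=(abs(C[...,0]-.53)<.075)&(abs(C[...,1]-.342)<.075)
    pl=reg&(abs(C[...,2]-.036)<.004); q=C[pl]; print(nm,"plate z",np.median(q[:,2]),cv2.minAreaRect((q[:,:2]*1000).astype(np.float32)))
    w=reg&(cv2.inRange(H,(15,50,70),(35,255,255))>0)&(C[...,2]>.05)
    q=C[w]; print(len(q),np.percentile(q,[1,50,99],axis=0).round(4),q[:,2].min(),cv2.minEnclosingCircle((q[:,:2]*1000).astype(np.float32)))
    cv2.imwrite(f"pics/{nm}6.png",cv2.resize(f["img"][150:290,240:400,::-1],None,fx=4,fy=4,interpolation=cv2.INTER_CUBIC))
```

```text
12.85 [0.53045304 0.34122374 0.10514157] [-3.13929154e+00  6.17580532e-05  2.09364743e+00] 0.42616256593576723 61.204285154817626 [ 0.29082757  0.17105559 -5.69004952]
side plate z 0.03566829295784432 ((531.6292724609375, 341.91912841796875), (102.20569610595703, 100.47693634033203), 82.48023223876953)
4553 [[0.4569 0.3174 0.0886]
 [0.526  0.3766 0.38  ]
 [0.5941 0.4163 0.4822]] 0.08093297876835895 ((528.6470947265625, 341.9317626953125), 80.88653564453125)
scene plate z 0.03579336829816736 ((530.4239501953125, 339.7832946777344), (104.42631530761719, 100.06875610351562), 83.3442611694336)
285 [[0.459  0.2685 0.0865]
 [0.5301 0.3255 0.1245]
 [0.5905 0.3651 0.4417]] 0.0860871033709843 ((527.6500854492188, 330.67266845703125), 76.19617462158203)
```

View pics/side6.png

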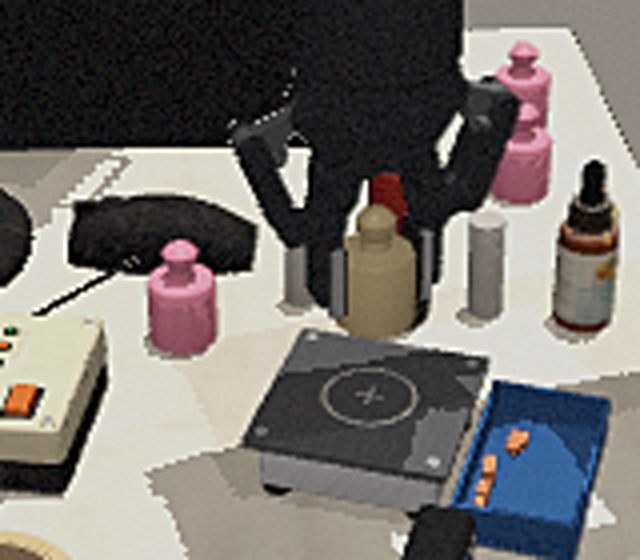

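The side view shows the weight upright in the jaws over the plate, bottom near (375,335), with the ring centre at (370,396) and all row objects standing. Next I compare weight and ring within each camera.

Run:
```python
from h import *
from scipy.optimize import least_squares
for nm in("side","scene"):
    f=grab_frame(nm);C=cloud(f);H=cv2.cvtColor(f["img"],cv2.COLOR_RGB2HSV)
    reg=(abs(C[...,0]-.53)<.032)&(abs(C[...,1]-.342)<.032)
    g=f["img"].max(2).astype(int)
    pl=reg&(abs(C[...,2]-.036)<.004); base=np.median(g[pl]); bright=pl&(g>base+30)
    v,u=np.nonzero(bright); P=onplane(f,np.c_[u,v],.036)[:,:2]
    r=least_squares(lambda p:np.hypot(*(P-p).T)-.023,[.53,.342],loss="soft_l1",f_scale=.002)
    print(nm,"ring",len(P),r.x.round(4),np.abs(r.fun).mean().round(4))
    w=reg&(C[...,2]>.085)&(C[...,2]<.113)&(H[...,1]>50)&(H[...,0]>14)&(H[...,0]<36)
    W=C[w][:,:2]; r=least_squares(lambda p:np.hypot(*(W-p).T)-.019,[.53,.342],loss="soft_l1",f_scale=.002)
    print("weight",len(W),r.x.round(4),np.abs(r.fun).mean().round(4))
    # bottom height: lowest pixels of the weight mask near side
    w2=reg&(C[...,2]>.06)&(H[...,1]>50)&(H[...,0]>14)&(H[...,0]<36)&(C[...,2]<.15)
    z=C[w2][:,2]; print("z low/high",np.percentile(z,[.5,2,99.5]).round(4))
s=read_state(); print(s["ee_pos"],s["time"])
```

```text
side ring 133 [0.5301 0.3411] 0.0074
weight 215 [0.5313 0.3432] 0.0008
z low/high [0.0867 0.0874 0.1465]
scene ring 24 [0.5205 0.3452] 0.0085
weight 80 [0.5324 0.3436] 0.0011
z low/high [0.089  0.0903 0.146 ]
[0.53242651 0.3428065  0.10865902] 13.05
```

step_arm([
  [0,0,0,0,0,0,1],
  [0,0,0,0,0,0,1],
  [0,0,0,0,0,0,1],
  [0,0,0,0,0,0,1],
  [0,0,0,0,0,0,1],
  [0,0,0,0,0,0,1],
])

```text
time: 13.55
ee_pos: [0.5309, 0.3422, 0.106]
ee_rot: [-3.142, 0.0, 2.095]
contact_force: [-0.4, 0.5, -5.0]
opening: 0.422
finger_force: 61.2
```

Run:
```python
from h import *
from scipy.optimize import least_squares
s=read_state(); print(s["ee_pos"],s["ee_rot"],s["time"])
for nm in("side","scene"):
    f=grab_frame(nm);C=cloud(f);H=cv2.cvtColor(f["img"],cv2.COLOR_RGB2HSV)
    reg=(abs(C[...,0]-.53)<.033)&(abs(C[...,1]-.342)<.033)
    g=f["img"].max(2)
    th=cv2.subtract(g,cv2.medianBlur(g,11)); pl=reg&(abs(C[...,2]-.036)<.005)&(th>14)
    v,u=np.nonzero(pl); P=onplane(f,np.c_[u,v],.036)[:,:2]
    d=np.hypot(*(P-[.531,.342]).T); P=P[(d>.017)&(d<.030)]
    r=least_squares(lambda p:np.hypot(*(P-p).T)-.0230,[.531,.342],loss="soft_l1",f_scale=.001)
    print(nm,"ring",len(P),r.x.round(4),np.abs(r.fun).mean().round(4))
    w=reg&(C[...,2]>.085)&(C[...,2]<.113)&(H[...,1]>50)&(H[...,0]>14)&(H[...,0]<36)
    W=C[w][:,:2]; r=least_squares(lambda p:np.hypot(*(W-p).T)-.019,[.53,.342],loss="soft_l1",f_scale=.001)
    print("weight",len(W),r.x.round(4),np.abs(r.fun).mean().round(4))
    w2=reg&(C[...,2]>.06)&(H[...,1]>50)&(H[...,0]>14)&(H[...,0]<36)&(C[...,2]<.16)
    z=C[w2][:,2]; print("z low/high",np.percentile(z,[.5,2,99.5]).round(4))
s=read_state(); print(s["ee_pos"],s["time"])
```

```text
[0.53086048 0.3421581  0.10604404] [-3.14154733e+00  3.56959160e-05  2.09453980e+00] 13.55
side ring 88 [0.5316 0.3409] 0.0012
weight 226 [0.53   0.3429] 0.0008
z low/high [0.0844 0.0851 0.1441]
scene ring 48 [0.5317 0.3419] 0.0015
weight 86 [0.5301 0.3431] 0.0013
z low/high [0.0849 0.0861 0.1527]
[0.53082313 0.34214631 0.1059621 ] 13.65
```

step_arm([
  [0,0,0,-0.003,0.001,0.01,1],
  [0,0,0,-0.005,0.002,0.025,1],
  [0,0,0,-0.007,0.002,0.04,1],
  [0,0,0,-0.007,0.002,0.055,1],
  [0,0,0,-0.007,0.002,0.07,1],
  [0,0,0,-0.007,0.002,0.085,1],
  [0,0,0,-0.007,0.002,0.1,1],
  [0,0,0,-0.007,0.002,0.113,1],
  [0,0,0,-0.007,0.002,0.124,1],
  [0,0,0,-0.007,0.002,0.133,1],
  [0,0,0,-0.007,0.002,0.14,1],
  [0,0,0,-0.007,0.002,0.145,1],
  [0,0,0,-0.007,0.002,0.148,1],
  [0,0,0,-0.007,0.002,0.15,1],
  [0,0,0,-0.007,0.002,0.15,1],
  [0,0,0,-0.007,0.002,0.15,1],
  [0,0,0,-0.007,0.002,0.15,1],
  [0,0,0,-0.007,0.002,0.15,1],
  [0,0,0,-0.007,0.002,0.15,1],
  [0,0,0,-0.007,0.002,0.15,1],
])

```text
time: 15.32
ee_pos: [0.5322, 0.3409, 0.0686]
ee_rot: [3.142, 0.0, 2.095]
contact_force: [-0.4, 0.2, -5.6]
opening: 0.419
finger_force: 61.3
```

Run:
```python
from h import *
from scipy.optimize import least_squares
s=read_state(); print(s["ee_pos"],s["ee_rot"],s["time"],s["contact_force"])
for nm in("side","scene"):
    f=grab_frame(nm);C=cloud(f);H=cv2.cvtColor(f["img"],cv2.COLOR_RGB2HSV)
    reg=(abs(C[...,0]-.53)<.033)&(abs(C[...,1]-.342)<.033)
    brass=reg&(H[...,1]>50)&(H[...,0]>14)&(H[...,0]<36)&(C[...,2]<.12)&(C[...,2]>.041)
    W=C[brass&(C[...,2]<.078)][:,:2]; r=least_squares(lambda p:np.hypot(*(W-p).T)-.019,[.53,.342],loss="soft_l1",f_scale=.001)
    print(nm,"weight",len(W),r.x.round(4),np.abs(r.fun).mean().round(4),"z",np.percentile(C[brass][:,2],[.5,2,99.5]).round(4))
    if nm=="side": cv2.imwrite("pics/s7.png",cv2.resize(f["img"][170:300,250:420,::-1],None,fx=4,fy=4,interpolation=cv2.INTER_CUBIC))
s=read_state(); print(s["ee_pos"],s["time"],s["qvel"].round(4))
```

```text
[0.532198   0.34092428 0.06860642] [3.14151816e+00 5.54442452e-05 2.09452929e+00] 15.3167 [-0.3849331   0.17155788 -5.60234047]
side weight 243 [0.5316 0.3415] 0.0009 z [0.0465 0.0476 0.1112]
scene weight 96 [0.5309 0.3416] 0.001 z [0.0471 0.0475 0.1137]
[0.53219821 0.3409155  0.06859779] 15.4167 [ 0.0003 -0.0012  0.0005  0.0013 -0.0007 -0.0008]
```

View pics/s7.png

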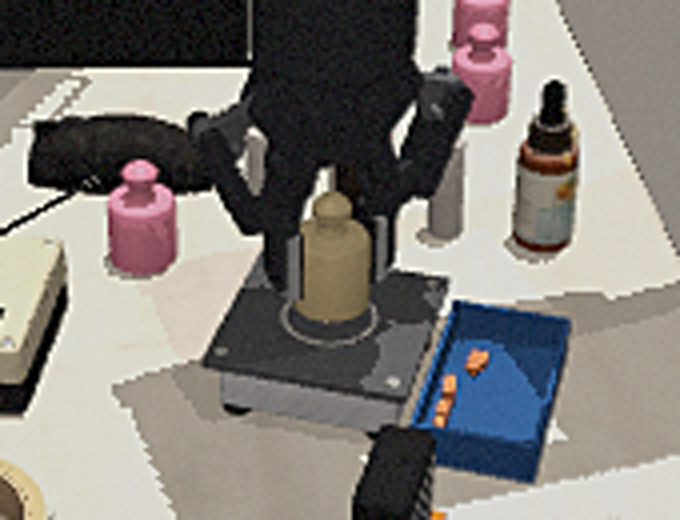

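The picture shows the weight upright at (335,265) just above the ring at (330,318), three chips in the tray, and the scraper and dropper standing. The weight is centred, its gap is about 10 mm, and the arm is still.

```bash
python3 -c "
from rig import sign_off; print(sign_off())"
```

```text
the job is handed in; nothing more can be done
None
```

The job is handed in: the three chips are in the tray, the scraper stands on the desk clear of the platform, and the large brass weight is held upright and still, centred over the ring about 10 mm above the plate.

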